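# Clear the seal-carving board and proof-pull the clamped seal

### The arm

A 6-joint arm with a two-finger parallel gripper is mounted at the origin on the work surface. World frame = base frame: x ahead of the robot, y to its left, z up, the work surface at z = 0. Lengths are in m, angles in rad, forces in N, time in s.
With the tool pointing down it reaches from about 0.35 to 0.95 m from the base axis. Payload 17.4 kg.
Tool frame: the origin (TCP) lies between the finger pads; the fingertips stand 19 mm ahead of it and the grasp point (between the pads) is the TCP; z points along the fingers, y is the line along which they close (so a half turn about z gives the same grasp; the last joint's range is limited). The gripper opens to 93 mm and grips with 3 to 60 N. Pads are 15 mm wide; open, the fingers measure 128 mm over their backs; the gripper's body (75 mm by 188 mm) begins 65 mm behind the grasp point.
Start: joints at [1.114, 0.116, 1.442, -0, 1.584, -0.038], TCP at [0.275, 0.617, 0.238] pointing down, gripper open.
Joint ranges: [-2.83, 2.83], [-0.83, 2.19], [0.07, 2.5], [-1.14, 4.28], [0.01, 3], [-2.97, 2.97]. Speed limits (rad/s): [1.89, 1.89, 2.22, 3.14, 3.14, 3.14].

### API

Orientations are given as a rotation vector (axis times angle).
In Python, from bench import ctrl gives the robot as it stands.
- The arm moves only by the tool play_rows, never from a script. Its argument "commands" is text: rows parted by semicolons, each of 7 numbers parted by spaces: the opening, from -1 (shut) to 1 (fully open), so that 0 is half open, then the shift along the tool's x, y, z scaled (see below), then the turn, a rotation vector about the tool's x, y, z scaled (see below). A call has exactly 8 rows; each row shifts and turns the commanded pose from where the row before left it, along the tool's axes as they then stand; what a row does not reach is not made up. The controller multiplies each number of a shift by 0.6 m and each number of a turn by pi rad. A row lasts 1/10 s, in which the tool goes at most 50 mm and 8.59 degrees, less where a joint would pass 70% of its speed; a pose out of reach is approached as far as the arm can. A call with a number of a shift or a turn outside -1 to 1 is refused whole. A call with a gripper value outside its range is refused whole. The fingers move at their own pace and stop on an object; the grip force is fixed at half the most. Time passes only in rows, so rows that do not move let the fingers close, or fill a call up. It gives the time, the measured TCP pose, the force, the opening and the grip force at its end, in the units of the state.
- ctrl.sense(): the state, without advancing time (a new reading comes with each control period).
- ctrl.grab_frame(name): name is "side" or "top" or "wrist"; returns a dict with "pixels" (480x640x3 uint8, red, green, blue), "fov_y" (degrees; the focal length in pixels is half the picture's height over the tangent of half this angle, whatever the lens; pixels are square), "cx", "cy" (the principal point, pixels), "T" (4x4, takes a point from camera to world coordinates); the wrist camera has in their place "T_tool_cam" (4x4, takes a point from camera to tool coordinates, whose origin is the TCP and whose axes are the flange's). Camera axes: x right, y down, z forward; pixel columns grow to the right and rows downward; lengths in m; the calibration is good to about 2 mm. A picture is of the moment at which its call begins: read the wrist's pose just before it. There is no depth.
- ctrl.finish_job(): hands the job in; it is judged then, once.
The state is a dict: "time_s": time; "joints": joint angles; "joint_velocities": joint speeds; "joint_efforts": joint torques, N m; "tcp_pos": TCP position; "ee_rot": TCP orientation; "wrist_force": force on the tool from outside, world axes, zero at the start; "moment": the same for the moment, N m; "opening": finger opening in m; "grasp_force": force on a finger pad.
Only numpy, scipy, OpenCV 4.12 (cv2) and the standard library are available. Lean on these libraries where they do the work, as an engineer would, in place of code of your own. Each camera call takes 0.05 s, during which the arm holds its last target. There are 200 camera calls.

### The job

Get the seal-carving board ready: with the orange scraper block, not the fingers, sweep all five stone chips into the blue tray at the board's end, then stand the scraper upright in the middle of its blue felt pad. Then prove that the clamp holds the seal stone: grip the stone, pull it straight up with slowly rising force to about 15 N (never over 20 N), hold that pull for a full second, ease it back down without letting it snap, and let go. Leave the water bottle, ink jar and brush pot where they stand.

Things in the scene. Friction and masses are not known exactly. Their poses are not given: they have to be found in the camera images.
- board: Fixed pale wooden board, its x -125 to 120 mm, y -95 to 95 mm, top 30 mm above the table; origin at table level. +x points to the tray, -x end (clamp) to the robot, turned up to 26 degrees either way. Surface to sweep: x -58 to 120 mm, between wooden fences (x -55 to 120 mm, inner faces y = -85 and 85 mm, tops 42 mm above the table).
- tray (a point): Middle of the floor of the open blue tray joined to the board's +x end. Inside: board x 120 to 186 mm, y -85 to 85 mm; floor 5 mm, walls 35 mm above the table; no wall on the board's side, so chips pushed over the board's end drop in.
- clamp (a point): Midpoint between the jaw tops of the dark wooden clamp on the board, at board x = -90 mm, y = 0, 70 mm above the table. The clamp covers board x -122 to -58 mm, y -60 to 69 mm; its screw bar at y = 84 mm reaches 57 mm above the table.
- seal_top (a point): Centre of the top face of the seal stone: an upright white stone block with a red band, 40 x 40 mm, sides along the board's x and y, in the clamp at board x = -90 mm, y = 0. Its top is 125 mm above the table; the upper 55 mm stand clear above the jaws.
- seal (a joint): Rise of the seal stone in its rubber-lined clamp, m, 0 = fully down. It moves only straight up and down, springily: it stays at 0 up to an upward pull of 5 N, then rises 1 mm for every further 1.5 N (12 N: 4.7 mm, 15 N: 6.7 mm, 20 N: 10 mm), and goes back down by itself when eased.
- scraper: Loose scraper block, 0.2 kg, standing upright; origin at the centre of its underside, z up. Orange blade block 34 mm (its x) x 100 mm (its y) x 32 mm high; above it a wooden handle 24 mm (x) x 40 mm (y), from 32 to 110 mm above the underside. It sweeps along its x, either way. It starts standing on the felt pad.
- pad: Flat fixed blue felt pad, 150 (x) x 130 (y) x 2 mm, the scraper's place; origin at the centre of its underside on the table.
- chip1: Loose flat stone chip, 26 x 20 x 9 mm, 12 g, grey, lying on the board; origin at the centre of its underside.
- chip2: Loose flat stone chip, 22 x 18 x 9 mm, 12 g, white, lying on the board; origin at the centre of its underside.
- chip3: Loose flat stone chip, 28 x 17 x 9 mm, 12 g, grey, lying on the board; origin at the centre of its underside.
- chip4: Loose flat stone chip, 20 x 20 x 9 mm, 12 g, white, lying on the board; origin at the centre of its underside.
- chip5: Loose flat stone chip, 24 x 16 x 9 mm, 12 g, grey, lying on the board; origin at the centre of its underside.
- bottle: Bystander: greyish clear water bottle with a white cap, 64 mm across, 190 mm tall; origin at the centre of its underside.
- inkjar: Bystander: black ink jar, 68 mm across, 85 mm tall; origin at the centre of its underside.
- brushpot: Bystander: blue pot with brushes, 76 mm across, 100 mm tall, brushes up to 200 mm; origin at the centre of its underside.
Not all that is in view belongs to the job. Several things have the shape of the scraper; the one meant has the colours described above.

How it is judged:
On the way, in this order (a step that is already met when the one before it is completed fails the run):
1. all five chips swept into the blue tray (x of chip1 in the frame of board between 0.118 and 0.19 m and y of chip1 in the frame of board between -0.09 and 0.09 m and height (world z) of each of chip1, chip2, chip3, chip4, chip5 below 0.03 m and x of chip2 in the frame of board between 0.118 and 0.19 m and y of chip2 in the frame of board between -0.09 and 0.09 m and x of chip3 in the frame of board between 0.118 and 0.19 m and y of chip3 in the frame of board between -0.09 and 0.09 m and x of chip4 in the frame of board between 0.118 and 0.19 m and y of chip4 in the frame of board between -0.09 and 0.09 m and x of chip5 in the frame of board between 0.118 and 0.19 m and y of chip5 in the frame of board between -0.09 and 0.09 m), for 0.2 s.
2. scraper standing upright on the felt pad, let go (horizontal distance between scraper and pad below 0.035 m and angle between scraper's own z axis and vertical below 0.1 rad and height (world z) of scraper below 0.006 m and linear speed of scraper below 0.02 m/s and contact force between the fingers and scraper below 0.1 N), for 0.2 s.
3. seal stone pulled upward with at least 12 N and held there (0.7 s) (value of joint seal above 0.0047 m), for 0.7 s.
At the end, for the whole second after the job is handed in: All five chips lie in the blue tray, the scraper stands upright (within 0.1 rad) and at rest on the felt pad within 35 mm of its centre, and the seal stone is let go and back down (within 1.5 mm) (all of step 1 and all of step 2 and value of joint seal below 0.0015 m); the robot touches nothing.
It fails at once if the seal is pulled with more than 20 N (rises over 10 mm) (value of joint seal above 0.01 m).
It fails at once if the seal is jerked up or let snap back (faster than 0.1 m/s) (velocity of joint seal above 0.1 m/s or velocity of joint seal below -0.1 m/s).
It fails at once if a chip is pushed or picked with the fingers (contact force between the fingers and chip1 above 0.5 N or contact force between the fingers and chip2 above 0.5 N or contact force between the fingers and chip3 above 0.5 N or contact force between the fingers and chip4 above 0.5 N or contact force between the fingers and chip5 above 0.5 N).
It fails at once if the bottle, ink jar or brush pot is shifted by over 15 mm or tipped (distance of any of bottle, inkjar, brushpot from where it was at the start of the episode above 0.015 m or angle between any of bottle, inkjar, brushpot's own z axis and vertical above 0.25 rad).
It also fails if it takes over 72 s, if anything falls off the work surface, if the arm or the gripper's body presses on something with over 40 N, if the wrist force passes 120 N, or if a joint passes its speed limit or range.

## Working session

There is one attempt and no reset: what is moved stays moved. The work goes in short steps, Python scripts to look and compute and a tool call to move; the robot and the scene stay as the last step left them, time stands still between calls to the robot, and variables do not carry over. Pictures are saved under pics/ and viewed, at most 12 in all, crops included, and the job is handed in when it is done.

Besides the shell and the picture viewer there is one more tool, called after ">>>" by a JSON object that holds its "method" and its "body". play_rows: Moves the arm, as the interface text tells. Shifts and turns lie within -1 to 1; 1 stands for 0.6 m of shift or pi rad of turn. Its arguments: {"type":"object","properties":{"commands":{"type":"string"}},"required":["commands"]}

```bash
mkdir -p pics
python3 - <<'E'
from bench import ctrl
import cv2,pickle
s=ctrl.sense();print(s)
for n in("top","side"):
    f=ctrl.grab_frame(n);pickle.dump(f,open(n+".pkl","wb"));cv2.imwrite(f"pics/{n}1.png",f["pixels"][:,:,::-1]);print(n,f["fov_y"],f["cx"],f["cy"],f["T"])
E
```

```text
{'time_s': 0.0, 'joints': array([ 1.11417327e+00,  1.16473245e-01,  1.44229692e+00,  1.01165560e-05,
        1.58400928e+00, -3.78373430e-02]), 'joint_velocities': array([ 0.00023141, -0.00075221,  0.00159563, -0.00101345, -0.00209495,
        0.00041819]), 'joint_efforts': array([-4.13960752e-04, -7.21240568e+01, -6.22641993e+01,  7.78086833e-02,
        2.34375423e-02, -5.07838968e-05]), 'tcp_pos': array([0.27443074, 0.61647791, 0.23689411]), 'ee_rot': array([-6.52967768e-01, -3.07267764e+00,  1.80345701e-03]), 'wrist_force': array([ 0.27845681, -0.17430895,  0.00513711]), 'moment': array([-0.00577587, -0.02570835,  0.00629248]), 'grasp_force': 0.0, 'opening': 0.09329901663799957}
top 50.44302661443886 321.66662620758007 238.5191450349196 [[-0.00154683 -0.99246194  0.12254352  0.42273991]
 [-0.99940881  0.00574315  0.0338977  -0.03476313]
 [-0.03434597 -0.12241864 -0.99188408  1.14342074]
 [ 0.          0.          0.          1.        ]]
side 51.65820032919516 319.318521240575 233.03565198978856 [[-0.99930839 -0.01097393  0.03552902  0.50709355]
 [-0.03562788  0.55617229 -0.83030298  0.73750156]
 [-0.01064857 -0.83099456 -0.55617862  0.62253379]
 [ 0.          0.          0.          1.        ]]
```

View pics/top1.png

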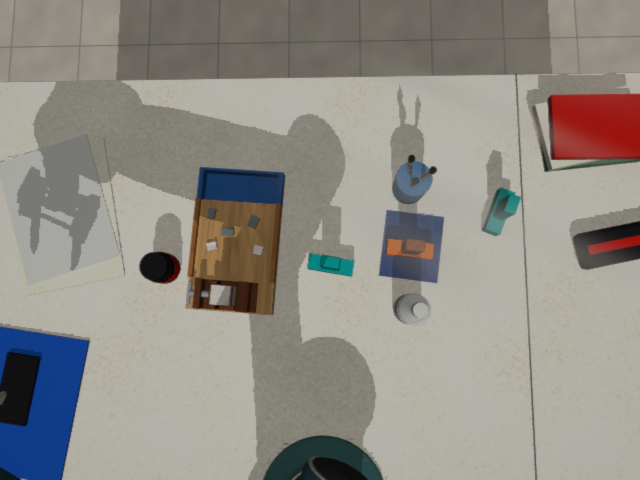

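View pics/side1.png

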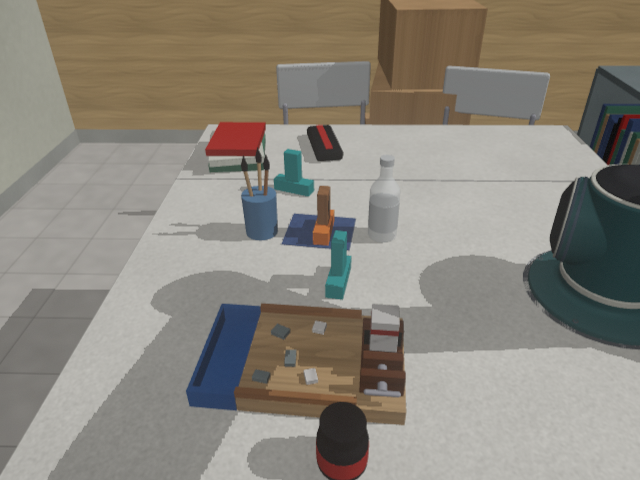

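The scraper-shaped things in the top view are teal (331,264), teal (501,211) and orange with a wooden handle (411,248), which stands on the blue pad. The orange one fits the description. I'll confirm it in an enlarged crop.

```bash
cat > h.py <<'E'
import numpy as np,pickle,cv2
def K(f):
    F=240/np.tan(np.radians(f["fov_y"])/2); return F
def unproj(f,uv,z,T=None):
    T=f["T"] if T is None else T
    uv=np.atleast_2d(np.array(uv,float)); d=np.c_[(uv[:,0]-f["cx"])/K(f),(uv[:,1]-f["cy"])/K(f),np.ones(len(uv))]@T[:3,:3].T
    return T[:3,3]+d*((z-T[2,3])/d[:,2])[:,None]
def proj(f,P,T=None):
    T=f["T"] if T is None else T
    c=(np.atleast_2d(P)-T[:3,3])@T[:3,:3]; return np.c_[c[:,0]/c[:,2]*K(f)+f["cx"],c[:,1]/c[:,2]*K(f)+f["cy"]]
E
python3 - <<'E'
import pickle,cv2
f=pickle.load(open("top.pkl","rb"));im=f["pixels"][90:330,135:455,::-1]
cv2.imwrite("pics/crop1.png",cv2.resize(im,(800,600),interpolation=cv2.INTER_CUBIC))
E
```

```text
(no output)
```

View pics/crop1.png

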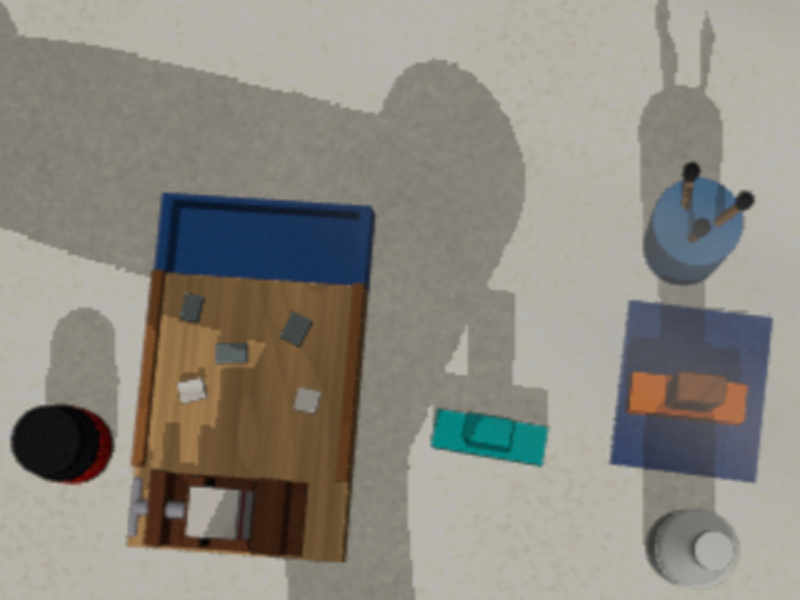

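```bash
cat > fit.py <<'E'
from h import *
from scipy.optimize import least_squares
f=pickle.load(open("top.pkl","rb"))
cr=lambda a:np.array(a,float)/2.5+[135,90]-0.3
def fit(L,px,x0,loss="soft_l1"):
    L=np.array(L,float);px=cr(px)
    def W(p):
        c,s=np.cos(p[2]),np.sin(p[2]);return np.c_[p[0]+c*L[:,0]-s*L[:,1],p[1]+s*L[:,0]+c*L[:,1],L[:,2]]
    r=least_squares(lambda p:(proj(f,W(p))-px).ravel(),x0,loss=loss,x_scale=[.1,.1,.1])
    return r.x,np.round(proj(f,W(r.x))-px,1)
b,res=fit([[-.125,.095,.03],[-.125,-.095,.03],[.12,.095,.042],[.12,-.095,.042],[-.055,.095,.042],[-.055,-.095,.042],
 [-.11,.02,.125],[-.11,-.02,.125],[-.07,.02,.125],[-.07,-.02,.125]],
 [[128,546],[345,561],[150,271],[368,284],[133,466],[348,482],[186,537],[238,540],[188,487],[240,487]],[.5,.1,0])
print("board",b,np.degrees(b[2]));print(res.tolist())
p,res=fit([[.075,.065,.002],[.075,-.065,.002],[-.075,-.065,.002],[-.075,.065,.002]],[[628,300],[772,318],[755,482],[611,463]],[.45,-.2,-.1])
print("pad",p,np.degrees(p[2]),res.tolist())
# swept colour segment of scraper blade, centroid
im=cv2.cvtColor(f["pixels"],cv2.COLOR_RGB2HSV)
m=((im[...,0]>5)&(im[...,0]<14)&(im[...,1]>170)&(im[...,2]>150)).astype(np.uint8);m[:,:370]=0;m[:,460:]=0
y,x=np.nonzero(m);print("orange",len(x),x.min(),x.max(),y.min(),y.max());r=cv2.minAreaRect(np.c_[x,y].astype(np.float32));print(r,unproj(f,r[0],.034))
cor=cv2.boxPoints(r);print(unproj(f,cor,.034).round(3).tolist())
c,s=np.cos(b[2]),np.sin(b[2])
for n,q in zip("ABCDE",cr([[191,307],[296,328],[231,352],[192,390],[307,400]])):
    w=unproj(f,q,.039)[0,:2]-b[:2];print(n,(np.array([[c,s],[-s,c]])@w).round(4))
for n,q,z in(("bottle",[713,550],.19),("ink",[58,442],.085),("pot",[697,222],.1)):print(n,unproj(f,cr(q),z)[0].round(3))
for n in("seal",):print(n,b[:2]+np.array([[c,-s],[s,c]])@[-.09,0])
E
python3 fit.py
```

```text
board [ 0.52578399  0.19692613 -0.07125779] -4.082770735879365
[[-0.0, 0.4], [-0.5, 0.6], [0.8, -0.6], [-1.4, -0.5], [-0.4, 0.1], [0.2, -0.3], [0.3, -0.2], [-0.7, -0.0], [1.4, -0.3], [0.3, 1.1]]
pad [ 0.54632146 -0.19654083 -0.12933583] -7.410396965698613 [[0.2, -0.2], [0.1, -0.5], [0.2, 0.2], [-0.6, 0.4]]
orange 22 388 394 248 253
((391.0, 250.5), (6.0, 5.0), 0.0) [[ 0.53263087 -0.1479437   0.034     ]]
[[0.527, -0.141, 0.034], [0.538, -0.142, 0.034], [0.538, -0.155, 0.034], [0.527, -0.154, 0.034]]
A [0.089  0.0576]
B [ 0.0763 -0.0374]
C [0.0512 0.0182]
D [0.0154 0.0496]
E [ 0.0133 -0.0526]
bottle [ 0.407 -0.183  0.19 ]
ink [0.496 0.346 0.085]
pot [ 0.676 -0.191  0.1  ]
seal [0.43601239 0.2033339 ]
```

```bash
cat >> h.py <<'E'
from scipy.spatial.transform import Rotation as Rn
def plan(s,target,yaw,n=8):
    """s state; target world xyz; tool y axis = world y turned by yaw (deg), tool down. prints per-row scaled numbers"""
    R=Rn.from_rotvec(s["ee_rot"]);c,sn=np.cos(np.radians(yaw)),np.sin(np.radians(yaw))
    Rt=Rn.from_matrix(np.array([[-c,-sn,0],[-sn,c,0],[0,0,-1]]).T @ np.eye(3) if 0 else np.array([[-c,-sn,0],[-sn,c,0],[0,0,-1]]))
    d=np.array(target)-s["tcp_pos"]
    rel=(R.inv()*Rt).as_rotvec()
    print("dist mm",np.linalg.norm(d)*1e3,"tool shift scaled total",(R.inv().apply(d)/.6).round(4),"after-turn",(Rt.inv().apply(d)/.6).round(4),"turn scaled",(rel/np.pi).round(4))
E
python3 - <<'E'
from h import *
exec(open("fit.py").read().split("b,res=")[0])
from bench import ctrl
q,res=fit([[.017,.05,.034],[.017,-.05,.034],[-.017,-.05,.034],[-.017,.05,.034],[-.017,.05,.002],[-.017,-.05,.002]],[[630,372],[747,382],[744,419],[629,409],[628,413],[743,424]],[.54,-.197,-.1],"linear")
print(q,np.degrees(q[2]),res.tolist())
s=ctrl.sense();R=Rn.from_rotvec(s["ee_rot"]).as_matrix();print(R.round(3))
plan(s,[.55,-.195,.26],-7.4)
E
```

```text
[ 0.5380142  -0.18968781 -0.08874081] -5.084473698132694 [[1.1, -0.2], [0.3, -0.4], [0.5, 0.3], [0.3, 0.5], [-0.6, 0.2], [-1.7, -0.4]]
[[-0.914  0.407 -0.   ]
 [ 0.407  0.914 -0.001]
 [ 0.    -0.001 -1.   ]]
dist mm 857.327241505814 tool shift scaled total [-0.9696 -1.0489 -0.0373] after-turn [-0.6297 -1.2821 -0.0384] turn scaled [-0.0003 -0.0001 -0.0922]
```

>>> {"method": "play_rows", "body": {"commands": "1 -0.05 -0.054 -0.005 0 0 0;1 -0.05 -0.054 -0.005 0 0 0;1 -0.05 -0.054 -0.005 0 0 0;1 -0.05 -0.054 -0.005 0 0 0;1 -0.05 -0.054 -0.005 0 0 0;1 -0.05 -0.054 -0.005 0 0 0;1 -0.05 -0.054 -0.005 0 0 0;1 -0.05 -0.054 -0.005 0 0 0"}}

```text
time_s: 0.9
tcp_pos: [0.3884, 0.2805, 0.2616]
ee_rot: [0.653, 3.073, -0.0]
wrist_force: [0.6, -0.2, 0.4]
opening: 0.0932
grasp_force: 0.0
```

>>> {"method": "play_rows", "body": {"commands": "1 -0.05 -0.054 0 0 0 0;1 -0.05 -0.054 0 0 0 0;1 -0.05 -0.054 0 0 0 0;1 -0.05 -0.054 0 0 0 0;1 -0.05 -0.054 0 0 0 0;1 -0.05 -0.054 0 0 0 0;1 -0.05 -0.054 0 0 0 0;1 -0.05 -0.054 0 0 0 0"}}

```text
time_s: 1.7
tcp_pos: [0.5023, -0.0541, 0.2615]
ee_rot: [0.653, 3.073, 0.0]
wrist_force: [1.4, 0.0, 0.3]
opening: 0.0931
grasp_force: 0.0
```

Run:
```python
from h import *
from bench import ctrl
s=ctrl.sense();print(s["tcp_pos"],s["joints"])
plan(s,[.538,-.190,.26],-5.5)
```

```text
[ 0.50231911 -0.05407165  0.26154026] [-1.57749466e-01 -2.64101445e-01  1.76273397e+00  4.27215012e-05
  1.64287960e+00 -1.30945831e+00]
dist mm 140.5418653953281 tool shift scaled total [-0.1465 -0.1827  0.0026] after-turn [-0.0809 -0.2198  0.0026] turn scaled [ 0.      0.     -0.1028]
```

>>> {"method": "play_rows", "body": {"commands": "1 0 0 0 0 0 -0.0257;1 0 0 0 0 0 -0.0257;1 0 0 0 0 0 -0.0257;1 0 0 0 0 0 -0.0257;1 -0.02 -0.055 0 0 0 0;1 -0.02 -0.055 0 0 0 0;1 -0.02 -0.055 0 0 0 0;1 -0.02 -0.055 0 0 0 0"}}

```text
time_s: 2.5
tcp_pos: [0.5374, -0.1894, 0.2614]
ee_rot: [-0.15, -3.138, -0.0]
wrist_force: [0.2, -0.0, 0.6]
opening: 0.093
grasp_force: 0.0
```

Run:
```python
from h import *
from bench import ctrl
s=ctrl.sense();f=ctrl.grab_frame("wrist");print(s["tcp_pos"],s["ee_rot"],f["T_tool_cam"])
T=np.eye(4);T[:3,:3]=Rn.from_rotvec(s["ee_rot"]).as_matrix();T[:3,3]=s["tcp_pos"];f["T"]=T@f["T_tool_cam"];pickle.dump(f,open("w1.pkl","wb"))
cv2.imwrite("pics/w1.png",f["pixels"][:,:,::-1])
```

```text
[ 0.53743626 -0.18944495  0.26141285] [-1.50238286e-01 -3.13775078e+00 -1.50107860e-04] [[-5.19563962e-04 -9.63182632e-01 -2.68847443e-01  7.41655996e-02]
 [ 9.99999763e-01 -3.78993100e-04 -5.74765621e-04 -7.44513143e-04]
 [ 4.51712937e-04 -2.68847678e-01  9.63182601e-01 -1.46577927e-01]
 [ 0.00000000e+00  0.00000000e+00  0.00000000e+00  1.00000000e+00]]
```

View pics/w1.png

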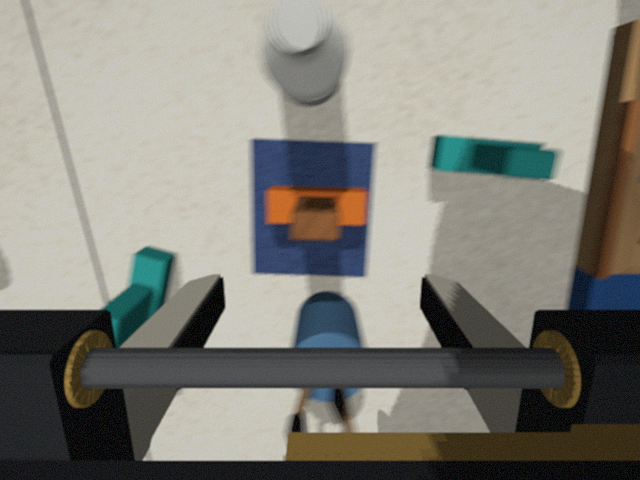

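Run:
```python
from h import *
from scipy.optimize import minimize
f=pickle.load(open("w1.pkl","rb"))
h=cv2.cvtColor(f["pixels"],cv2.COLOR_RGB2HSV)
m=((h[...,0]<18)&(h[...,1]>110)&(h[...,2]>60));m[:170]=0;m[260:]=0;m[:,:240]=0;m[:,390:]=0
y,x=np.nonzero(m);print(len(x),x.min(),x.max(),y.min(),y.max())
def box(p,a,b,z0,z1):
    c,s=np.cos(p[2]),np.sin(p[2]);return np.array([[p[0]+c*i*a-s*j*b,p[1]+s*i*a+c*j*b,z] for i in(-1,1) for j in(-1,1) for z in(z0,z1)])
def cost(p):
    M=np.zeros(m.shape,np.uint8)
    for B in(box(p,.017,.05,.002,.034),box(p,.012,.02,.034,.112)):
        hull=cv2.convexHull((proj(f,B)*16).astype(np.int32));cv2.fillConvexPoly(M,hull,1,shift=4)
    return (m!=(M>0)).sum()
r=minimize(cost,[.538,-.19,-.09],method="Nelder-Mead",options=dict(initial_simplex=[[.538,-.19,-.09],[.546,-.19,-.09],[.538,-.198,-.09],[.538,-.19,-.14]]))
print(r.x,np.degrees(r.x[2]),r.fun)
P=unproj(f,[[253,139],[375,143],[366,276],[254,273]],.002);print(P.round(4).tolist(),P.mean(0))
```

```text
4157 266 367 186 239
[ 0.53871722 -0.19588863 -0.12404033] -7.106987165438019 595.0
[[0.4663, -0.2557, 0.002], [0.4825, -0.1297, 0.002], [0.6297, -0.1487, 0.002], [0.6138, -0.2761, 0.002]] [ 0.54807963 -0.20255358  0.002     ]
```

>>> {"method": "play_rows", "body": {"commands": "1 -0.002 -0.006 0.041 0 0 0.009;1 0 0 0.041 0 0 0;1 0 0 0.041 0 0 0;1 0 0 0.041 0 0 0;1 0 0 0.041 0 0 0;1 0 0 0.041 0 0 0;1 0 0 0.041 0 0 0;1 0 0 0.041 0 0 0"}}

```text
time_s: 3.35
tcp_pos: [0.5379, -0.1917, 0.0636]
ee_rot: [-0.195, -3.135, -0.0]
wrist_force: [0.4, -0.2, -0.9]
opening: 0.0931
grasp_force: 0.0
```

>>> {"method": "play_rows", "body": {"commands": "-1 0 0 0 0 0 0;-1 0 0 0 0 0 0;-1 0 0 0 0 0 0;-1 0 0 0 0 0 0;-1 0 0 0 0 0 0;-1 0 0 0 0 0 0;-1 0 0 0 0 0 0;-1 0 0 0 0 0 0"}}

```text
time_s: 4.15
tcp_pos: [0.5383, -0.1918, 0.065]
ee_rot: [0.195, 3.135, -0.0]
wrist_force: [-0.8, 0.1, 1.6]
opening: 0.04
grasp_force: 30.0
```

>>> {"method": "play_rows", "body": {"commands": "-1 0 0 -0.02 0 0 0;-1 0 0 -0.04 0 0 0;-1 0 0 -0.06 0 0 0;-1 0 0 -0.06 0 0 0;-1 0 0 -0.05 0 0 0;-1 0 0 0 0 0 0;-1 0 0 0 0 0 0;-1 0 0 0 0 0 0"}}

```text
time_s: 4.95
tcp_pos: [0.5378, -0.1916, 0.2015]
ee_rot: [-0.195, -3.134, -0.001]
wrist_force: [-0.1, -0.8, -2.0]
opening: 0.04
grasp_force: 30.0
```

```bash
cat >> h.py <<'E'
b=np.array([ 0.52578,0.19693,-0.07126])
def bw(x,y,z): c,s=np.cos(b[2]),np.sin(b[2]); return [b[0]+c*x-s*y,b[1]+s*x+c*y,z]
E
python3 - <<'E'
from h import *
from bench import ctrl
s=ctrl.sense();print(s["tcp_pos"],s["ee_rot"],s["wrist_force"],s["opening"])
plan(s,bw(-.03,.03,.2),-4.1)
E
```

```text
[ 0.53775096 -0.19162186  0.20154745] [-1.94680963e-01 -3.13381242e+00 -8.89908834e-04] [-0.12471689 -0.81531576 -1.96494962] 0.040039765758908774
dist mm 422.48949523662816 tool shift scaled total [0.1525 0.6874 0.0032] after-turn [0.1162 0.6945 0.0026] turn scaled [ 0.0002 -0.0006 -0.0167]
```

>>> {"method": "play_rows", "body": {"commands": "-1 0.01 0.06 0 0 0 -0.0167;-1 0.015 0.08 0 0 0 0;-1 0.015 0.08 0 0 0 0;-1 0.015 0.08 0 0 0 0;-1 0.015 0.08 0 0 0 0;-1 0.015 0.08 0 0 0 0;-1 0.015 0.08 0 0 0 0;-1 0.015 0.08 0 0 0 0"}}

```text
time_s: 5.75
tcp_pos: [0.4968, 0.1861, 0.2015]
ee_rot: [-0.113, -3.138, 0.001]
wrist_force: [0.8, 0.1, -1.9]
opening: 0.0399
grasp_force: 30.0
```

Run:
```python
from h import *
from bench import ctrl
s=ctrl.sense();f=ctrl.grab_frame("wrist")
T=np.eye(4);T[:3,:3]=Rn.from_rotvec(s["ee_rot"]).as_matrix();T[:3,3]=s["tcp_pos"];f["T"]=T@f["T_tool_cam"];pickle.dump(f,open("w2.pkl","wb"))
plan(s,bw(-.03,.03,.2),-4.1)
im=f["pixels"][:,:,::-1].copy()
# overlay board model from top fit
for L in ([(.12,.085,.042),(-.055,.085,.042)],[(.12,-.085,.042),(-.055,-.085,.042)],[(.12,.085,.03),(.12,-.085,.03)],[(-.07,.02,.125),(-.07,-.02,.125),(-.11,-.02,.125),(-.11,.02,.125),(-.07,.02,.125)],[(-.125,-.095,.03),(-.125,.095,.03)]):
    cv2.polylines(im,[proj(f,[bw(*p) for p in L]).astype(np.int32)],False,(0,255,0),1)
cv2.imwrite("pics/w2.png",im)
```

```text
dist mm 42.94865391428605 tool shift scaled total [0.0032 0.0715 0.0025] after-turn [0.0032 0.0715 0.0025] turn scaled [-0.0002 -0.0005 -0.    ]
```

View pics/w2.png

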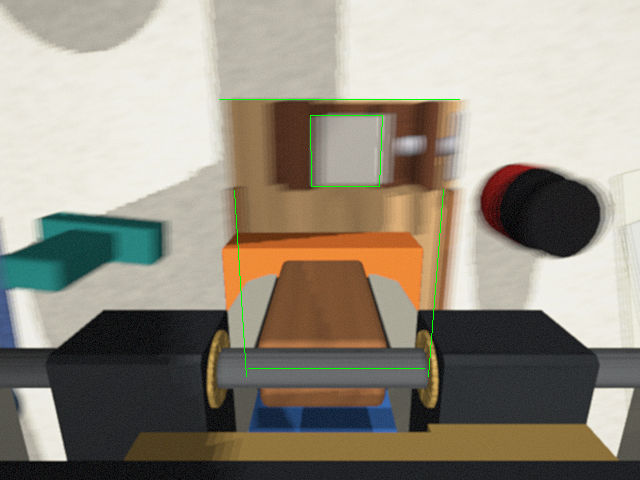

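>>> {"method": "play_rows", "body": {"commands": "-1 0.003 0.037 0 0 0 0;-1 0 0.037 0 0 0 0;-1 0 0 0.04 0 0 0;-1 0 0 0.05 0 0 0;-1 0 0 0.05 0 0 0;-1 0 0 0.027 0 0 0;-1 0 0 0.007 0 0 0;-1 0 0 0 0 0 0"}}

```text
time_s: 6.6
tcp_pos: [0.4993, 0.2286, 0.0983]
ee_rot: [-0.113, -3.139, 0.0]
wrist_force: [0.6, 0.2, -1.7]
opening: 0.0399
grasp_force: 30.0
```

>>> {"method": "play_rows", "body": {"commands": "-1 0 0 0.001 0 0 0;-1 0 0 0.001 0 0 0;-1 0 0 0.0007 0 0 0;-1 0 0 0 0 0 0;-1 0 0 0 0 0 0;-1 0 0 0 0 0 0;-1 0 0 0 0 0 0;-1 0 0 0 0 0 0"}}

```text
time_s: 7.4
tcp_pos: [0.4993, 0.2287, 0.0968]
ee_rot: [-0.112, -3.14, -0.0]
wrist_force: [-0.7, 0.4, -2.3]
opening: 0.0399
grasp_force: 30.0
```

Run:
```python
from h import *
from bench import ctrl
s=ctrl.sense();f=ctrl.grab_frame("side");print(s["tcp_pos"],s["wrist_force"])
b[1]+=.0015;plan(s,bw(.125,.03,s["tcp_pos"][2]),-4.1)
im=f["pixels"][240:480,180:500,::-1];cv2.imwrite("pics/s2.png",cv2.resize(im,(800,600),interpolation=cv2.INTER_CUBIC))
```

```text
[0.49929404 0.22873539 0.09681328] [-0.69577321  0.44661659 -2.32225317]
dist mm 153.5854214762655 tool shift scaled total [-0.256   0.0029 -0.    ] after-turn [-0.256   0.0028  0.    ] turn scaled [ 0. -0. -0.]
```

View pics/s2.png

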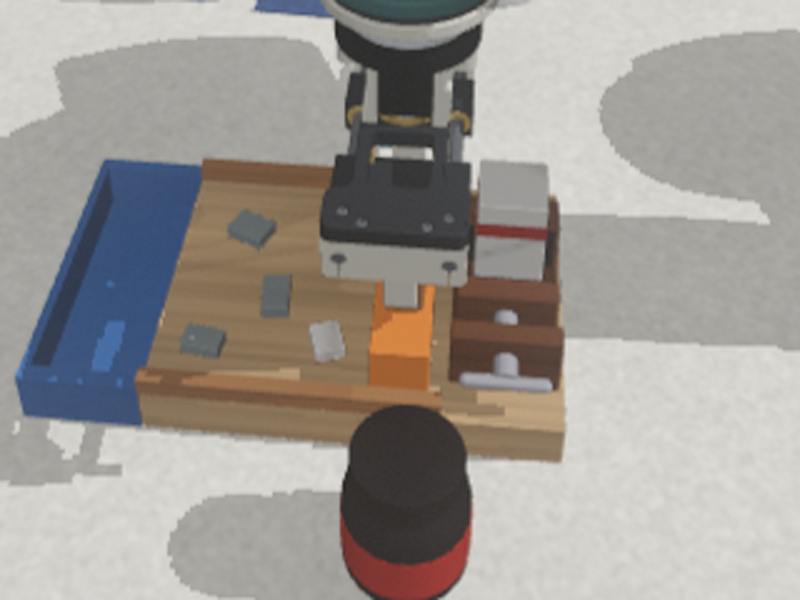

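>>> {"method": "play_rows", "body": {"commands": "-1 -0.01 0 0.0025 0 0 0;-1 -0.02 0 0.0015 0 0 0;-1 -0.028 0 0 0 0 0;-1 -0.032 0 0 0 0 0;-1 -0.032 0 0 0 0 0;-1 -0.032 0 0 0 0 0;-1 -0.032 0 0 0 0 0;-1 -0.032 0 0 0 0 0"}}

```text
time_s: 8.25
tcp_pos: [0.6314, 0.219, 0.0939]
ee_rot: [-0.113, -3.139, 0.0]
wrist_force: [0.7, -0.1, -1.5]
opening: 0.0399
grasp_force: 30.0
```

>>> {"method": "play_rows", "body": {"commands": "-1 -0.022 0 0 0 0 0;-1 -0.022 0 0 0 0 0;-1 0 0 0 0 0 0;-1 0 0 0 0 0 0;-1 0 0 -0.03 0 0 0;-1 0 0 -0.04 0 0 0;-1 0 0 -0.03 0 0 0;-1 0 0 0 0 0 0"}}

```text
time_s: 9.05
tcp_pos: [0.6569, 0.2179, 0.1589]
ee_rot: [0.112, 3.134, 0.003]
wrist_force: [-0.0, 0.7, -2.3]
opening: 0.0399
grasp_force: 30.0
```

Run:
```python
from h import *
from bench import ctrl
s=ctrl.sense();f=ctrl.grab_frame("side");print(s["tcp_pos"],s["wrist_force"])
b[1]+=.0015;plan(s,bw(-.03,-.03,s["tcp_pos"][2]),-4.1)
im=f["pixels"][240:480,180:500,::-1];cv2.imwrite("pics/s3.png",cv2.resize(im,(800,600),interpolation=cv2.INTER_CUBIC))
```

```text
[0.65693291 0.21792074 0.15887124] [-0.0432636   0.68397586 -2.32706687]
dist mm 169.92255087381147 tool shift scaled total [ 0.2657 -0.098  -0.0015] after-turn [ 0.2657 -0.098   0.    ] turn scaled [0.0006 0.0016 0.0001]
```

View pics/s3.png

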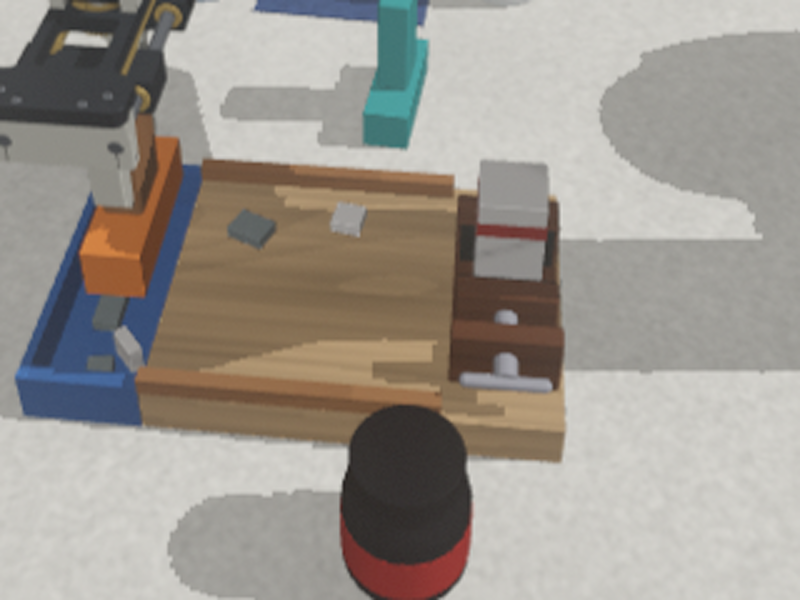

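>>> {"method": "play_rows", "body": {"commands": "-1 0.03 -0.01 0 0 0 0;-1 0.05 -0.019 0 0 0 0;-1 0.065 -0.025 0 0 0 0;-1 0.065 -0.025 0 0 0 0;-1 0.04 -0.014 0 0 0 0;-1 0.016 -0.005 0.02 0 0 0;-1 0 0 0.035 0 0 0;-1 0 0 0.035 0 0 0"}}

```text
time_s: 9.9
tcp_pos: [0.492, 0.1701, 0.0993]
ee_rot: [0.112, 3.139, 0.0]
wrist_force: [-0.3, -0.2, -2.5]
opening: 0.0396
grasp_force: 30.0
```

Run:
```python
from h import *
from bench import ctrl
s=ctrl.sense();print(s["tcp_pos"],s["wrist_force"])
b[1]+=.0015;plan(s,bw(-.03,-.03,.0942),-4.1)
```

```text
[0.4920311  0.17009852 0.09933978] [-0.2991291  -0.19259044 -2.52004029]
dist mm 5.43743669714467 tool shift scaled total [-0.0027  0.0011  0.0086] after-turn [-0.0027  0.0011  0.0086] turn scaled [ 0.      0.0001 -0.    ]
```

>>> {"method": "play_rows", "body": {"commands": "-1 0 0.001 0.004 0 0 0;-1 -0.01 0 0.003 0 0 0;-1 -0.022 0 0 0 0 0;-1 -0.03 0 0 0 0 0;-1 -0.032 0 0 0 0 0;-1 -0.032 0 0 0 0 0;-1 -0.032 0 0 0 0 0;-1 -0.032 0 0 0 0 0"}}

```text
time_s: 10.7
tcp_pos: [0.6086, 0.1625, 0.097]
ee_rot: [0.113, 3.138, 0.0]
wrist_force: [0.9, 0.2, -0.5]
opening: 0.0402
grasp_force: 30.0
```

>>> {"method": "play_rows", "body": {"commands": "-1 -0.03 0 0 0 0 0;-1 -0.022 0 0 0 0 0;-1 -0.018 0 0 0 0 0;-1 0 0 0 0 0 0;-1 0 0 -0.03 0 0 0;-1 0 0 -0.05 0 0 0;-1 0 0 -0.05 0 0 0;-1 0 0 -0.05 0 0 0"}}

```text
time_s: 11.5
tcp_pos: [0.6476, 0.1598, 0.2072]
ee_rot: [0.112, 3.139, 0.0]
wrist_force: [-0.3, 0.1, -2.5]
opening: 0.04
grasp_force: 30.0
```

Run:
```python
from h import *
from bench import ctrl
s=ctrl.sense();f=ctrl.grab_frame("side");print(s["tcp_pos"],s["wrist_force"],s["time_s"])
plan(s,[.547,-.197,s["tcp_pos"][2]],-7.2)
im=f["pixels"][240:480,180:500,::-1];cv2.imwrite("pics/s4.png",cv2.resize(im,(800,600),interpolation=cv2.INTER_CUBIC))
```

```text
[0.64764898 0.15980441 0.20724309] [-0.3475858   0.12927661 -2.45992992] 11.5
dist mm 370.7284729991888 tool shift scaled total [ 1.249e-01 -6.051e-01 -3.000e-04] after-turn [ 0.0919 -0.611   0.    ] turn scaled [0.0001 0.0003 0.0173]
```

View pics/s4.png

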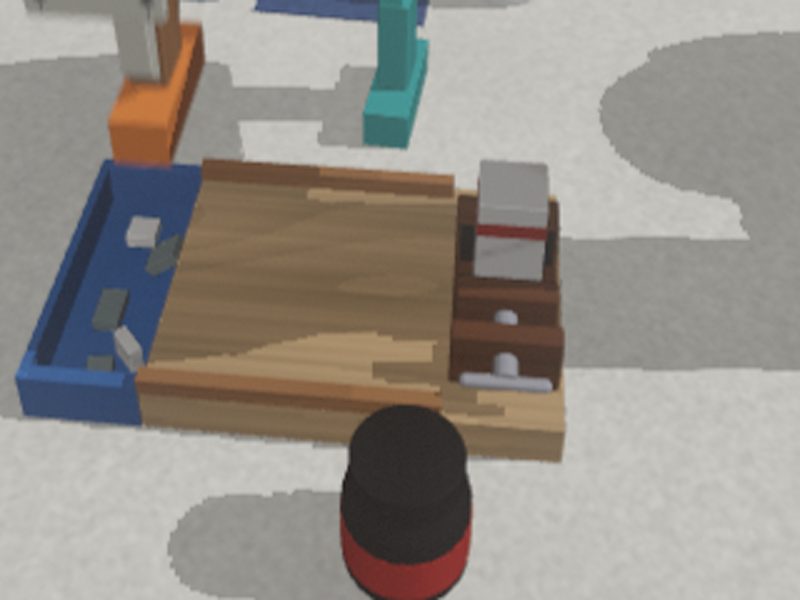

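>>> {"method": "play_rows", "body": {"commands": "-1 0.0115 -0.0764 0 0 0 0.0173;-1 0.0115 -0.0764 0 0 0 0;-1 0.0115 -0.0764 0 0 0 0;-1 0.0115 -0.0764 0 0 0 0;-1 0.0115 -0.0764 0 0 0 0;-1 0.0115 -0.0764 0 0 0 0;-1 0.0115 -0.0764 0 0 0 0;-1 0.0115 -0.0764 0 0 0 0"}}

```text
time_s: 12.35
tcp_pos: [0.5488, -0.1991, 0.206]
ee_rot: [0.197, 3.134, -0.001]
wrist_force: [0.8, 1.0, -2.5]
opening: 0.0398
grasp_force: 30.0
```

Run:
```python
from h import *
from bench import ctrl
s=ctrl.sense();print(s["tcp_pos"])
plan(s,[.547,-.199,.072],-7.2)
g=pickle.load(open("side.pkl","rb"))
c,sn=np.cos(b[2]),np.sin(b[2])
for q in([143,232],[163,255],[110,309],[128,348],[100,364]):
    w=unproj(g,np.array(q)/2.5+[180,240],.014)[0,:2]-b[:2];print((np.array([[c,sn],[-sn,c]])@w).round(4))
```

```text
[ 0.54876791 -0.19909076  0.20597311]
dist mm 133.98480669480676 tool shift scaled total [ 3.300e-03 -1.000e-04  2.233e-01] after-turn [ 2.900e-03 -2.000e-04  2.233e-01] turn scaled [-0.0001  0.0006  0.    ]
[ 0.1529 -0.0495]
[ 0.1344 -0.03  ]
[0.1573 0.0188]
[0.1381 0.048 ]
[0.1519 0.0615]
```

>>> {"method": "play_rows", "body": {"commands": "-1 0.003 0 0.03 0 0 0;-1 0 0 0.05 0 0 0;-1 0 0 0.05 0 0 0;-1 0 0 0.05 0 0 0;-1 0 0 0.03 0 0 0;-1 0 0 0.015 0 0 0;-1 0 0 0.005 0 0 0;-1 0 0 0 0 0 0"}}

```text
time_s: 13.15
tcp_pos: [0.5484, -0.1975, 0.0672]
ee_rot: [0.197, 3.134, -0.0]
wrist_force: [0.4, 0.6, -0.9]
opening: 0.0397
grasp_force: 30.0
```

>>> {"method": "play_rows", "body": {"commands": "-1 0 0 0.001 0 0 0;-1 0 0 0.001 0 0 0;-1 0 0 0.001 0 0 0;-1 0 0 0.001 0 0 0;-1 0 0 0 0 0 0;-1 0 0 0 0 0 0;-1 0 0 0 0 0 0;-1 0 0 0 0 0 0"}}

```text
time_s: 13.95
tcp_pos: [0.5485, -0.1978, 0.065]
ee_rot: [0.198, 3.134, -0.0]
wrist_force: [-2.9, 2.2, 7.5]
opening: 0.0395
grasp_force: 30.0
```

Contact at z 0.065 with the weight taken. Back the press off slightly, then release.

>>> {"method": "play_rows", "body": {"commands": "-1 0 0 -0.0008 0 0 0;-1 0 0 0 0 0 0;1 0 0 0 0 0 0;1 0 0 0 0 0 0;1 0 0 0 0 0 0;1 0 0 0 0 0 0;1 0 0 0 0 0 0;1 0 0 0 0 0 0"}}

```text
time_s: 14.75
tcp_pos: [0.5481, -0.1976, 0.0642]
ee_rot: [-0.198, -3.135, -0.0]
wrist_force: [0.2, 0.1, 0.4]
opening: 0.0832
grasp_force: 0.0
```

>>> {"method": "play_rows", "body": {"commands": "1 0 0 -0.02 0 0 0;1 0 0 -0.04 0 0 0;1 0 0 -0.06 0 0 0;1 0 0 -0.06 0 0 0;1 0 0 -0.06 0 0 0;1 0 0 -0.06 0 0 0;1 0 0 0 0 0 0;1 0 0 0 0 0 0"}}

```text
time_s: 15.55
tcp_pos: [0.5483, -0.1976, 0.2456]
ee_rot: [0.198, 3.134, -0.001]
wrist_force: [-0.2, -0.5, 0.2]
opening: 0.0925
grasp_force: 0.0
```

Run:
```python
from h import *
from bench import ctrl
s=ctrl.sense();print(s["tcp_pos"],s["joints"],s["wrist_force"])
b[1]+=.0015
plan(s,bw(-.09,0,s["tcp_pos"][2]),-4.1)
f=ctrl.grab_frame("top");im=f["pixels"][90:330,135:455,::-1];cv2.imwrite("pics/t5.png",cv2.resize(im,(800,600),interpolation=cv2.INTER_CUBIC))
f=ctrl.grab_frame("side");im=f["pixels"][140:380,180:500,::-1];cv2.imwrite("pics/s5.png",cv2.resize(im,(800,600),interpolation=cv2.INTER_CUBIC))
```

```text
[ 0.54830737 -0.1976381   0.24564591] [-3.89719980e-01 -8.78701914e-02  1.63472000e+00 -7.41577625e-07
  1.59279447e+00 -1.83457795e+00] [-0.24198034 -0.48199237  0.22295195]
dist mm 417.84931207135577 tool shift scaled total [ 0.2699  0.642  -0.0008] after-turn [0.2346 0.6557 0.    ] turn scaled [-0.0002  0.0006 -0.0173]
```

View pics/s5.png

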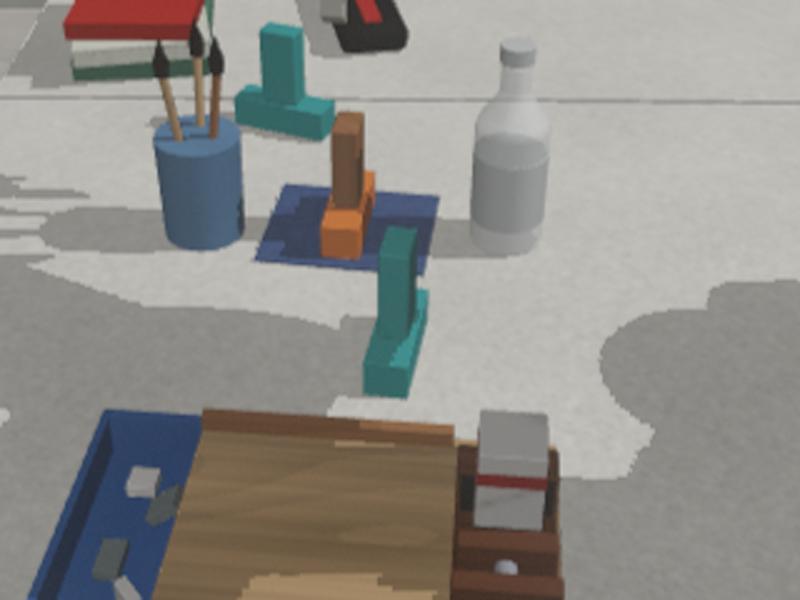

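Scraper stands upright at about (347,215) in the crop, in the middle of the pad; the chips are in the tray and the bystanders are unmoved. Next is the seal stone.

>>> {"method": "play_rows", "body": {"commands": "1 0.026 0.073 0 0 0 -0.0173;1 0.026 0.073 0 0 0 0;1 0.026 0.073 0 0 0 0;1 0.026 0.073 0 0 0 0;1 0.026 0.073 0 0 0 0;1 0.026 0.073 0 0 0 0;1 0.026 0.073 0 0 0 0;1 0.026 0.073 0 0 0 0"}}

```text
time_s: 16.45
tcp_pos: [0.45, 0.163, 0.2433]
ee_rot: [-0.113, -3.138, 0.001]
wrist_force: [0.8, -0.3, -0.1]
opening: 0.093
grasp_force: 0.0
```

Run:
```python
from h import *
from bench import ctrl
s=ctrl.sense();print(s["tcp_pos"])
b[1]+=.0015
plan(s,bw(-.09,0,.103),-4.1)
```

```text
[0.44998338 0.16297779 0.24331792]
dist mm 147.09416650220038 tool shift scaled total [0.0279 0.068  0.2339] after-turn [0.0282 0.0679 0.2339] turn scaled [-0.0002 -0.0004 -0.0001]
```

>>> {"method": "play_rows", "body": {"commands": "1 0.014 0.034 0 0 0 0;1 0.014 0.034 0 0 0 0;1 0 0 0.03 0 0 0;1 0 0 0.05 0 0 0;1 0 0 0.05 0 0 0;1 0 0 0.05 0 0 0;1 0 0 0.037 0 0 0;1 0 0 0.017 0 0 0"}}

```text
time_s: 17.25
tcp_pos: [0.4361, 0.2021, 0.1003]
ee_rot: [-0.113, -3.136, 0.003]
wrist_force: [0.1, -0.1, 0.0]
opening: 0.0929
grasp_force: 0.0
```

Run:
```python
from h import *
from bench import ctrl
s=ctrl.sense();print(s["tcp_pos"],s["wrist_force"])
f=ctrl.grab_frame("side");im=f["pixels"][240:480,180:500,::-1];cv2.imwrite("pics/s6.png",cv2.resize(im,(800,600),interpolation=cv2.INTER_CUBIC))
```

```text
[0.43613656 0.20214842 0.10026946] [ 0.1086401  -0.12093859  0.03670038]
```

View pics/s6.png

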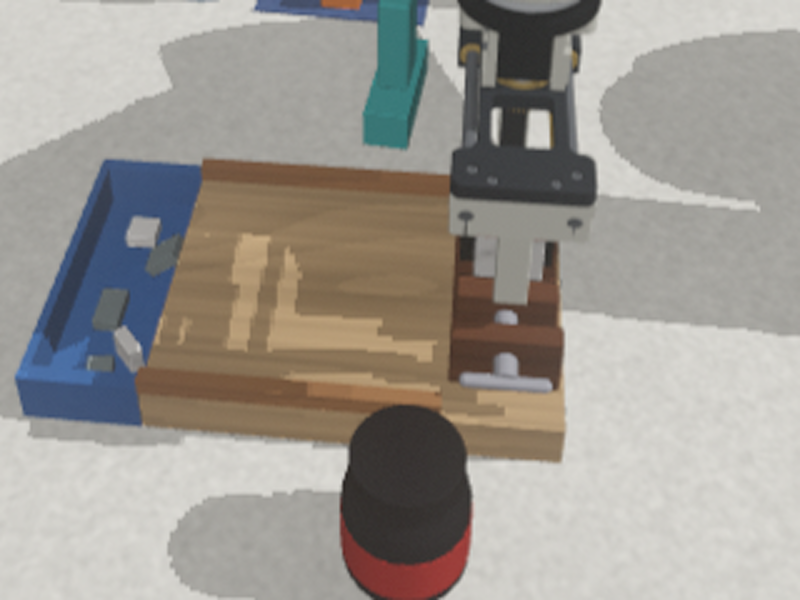

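The finger pads flank the stone at about (512,270) in the crop and stand clear of the jaws. Closing.

>>> {"method": "play_rows", "body": {"commands": "-1 0 0 0 0 0 0;-1 0 0 0 0 0 0;-1 0 0 0 0 0 0;-1 0 0 0 0 0 0;-1 0 0 0 0 0 0;-1 0 0 0 0 0 0;-1 0 0 0 0 0 0;-1 0 0 0 0 0 0"}}

```text
time_s: 18.1
tcp_pos: [0.4373, 0.2027, 0.1039]
ee_rot: [-0.113, -3.139, 0.003]
wrist_force: [-1.1, -8.1, 2.8]
opening: 0.0399
grasp_force: 30.0
```

>>> {"method": "play_rows", "body": {"commands": "-1 0 0 -0.0003 0 0 0;-1 0 0 -0.0003 0 0 0;-1 0 0 -0.0003 0 0 0;-1 0 0 -0.0003 0 0 0;-1 0 0 -0.0003 0 0 0;-1 0 0 0 0 0 0;-1 0 0 0 0 0 0;-1 0 0 0 0 0 0"}}

```text
time_s: 18.9
tcp_pos: [0.4373, 0.2027, 0.1042]
ee_rot: [-0.113, -3.139, 0.002]
wrist_force: [2.7, -6.4, -3.6]
opening: 0.0401
grasp_force: 30.0
```

>>> {"method": "play_rows", "body": {"commands": "-1 0 0 -0.0005 0 0 0;-1 0 0 -0.0005 0 0 0;-1 0 0 -0.0005 0 0 0;-1 0 0 -0.0005 0 0 0;-1 0 0 -0.0005 0 0 0;-1 0 0 -0.0005 0 0 0;-1 0 0 -0.0005 0 0 0;-1 0 0 -0.0005 0 0 0"}}

```text
time_s: 19.7
tcp_pos: [0.4373, 0.2027, 0.1064]
ee_rot: [-0.113, -3.139, 0.002]
wrist_force: [3.8, -5.6, -8.3]
opening: 0.0398
grasp_force: 30.0
```

>>> {"method": "play_rows", "body": {"commands": "-1 0 0 -0.0005 0 0 0;-1 0 0 -0.0005 0 0 0;-1 0 0 -0.0005 0 0 0;-1 0 0 -0.0005 0 0 0;-1 0 0 -0.0005 0 0 0;-1 0 0 -0.0005 0 0 0;-1 0 0 -0.0005 0 0 0;-1 0 0 -0.0005 0 0 0"}}

```text
time_s: 20.5
tcp_pos: [0.4373, 0.2027, 0.1085]
ee_rot: [-0.113, -3.139, 0.002]
wrist_force: [4.8, -5.5, -12.2]
opening: 0.0398
grasp_force: 30.0
```

>>> {"method": "play_rows", "body": {"commands": "-1 0 0 -0.0005 0 0 0;-1 0 0 -0.0005 0 0 0;-1 0 0 -0.0005 0 0 0;-1 0 0 -0.0005 0 0 0;-1 0 0 -0.0005 0 0 0;-1 0 0 -0.0005 0 0 0;-1 0 0 -0.0005 0 0 0;-1 0 0 0 0 0 0"}}

```text
time_s: 21.3
tcp_pos: [0.4373, 0.2027, 0.1103]
ee_rot: [-0.113, -3.139, 0.002]
wrist_force: [6.7, -5.1, -14.2]
opening: 0.04
grasp_force: 30.0
```

>>> {"method": "play_rows", "body": {"commands": "-1 0 0 0 0 0 0;-1 0 0 0 0 0 0;-1 0 0 0 0 0 0;-1 0 0 0 0 0 0;-1 0 0 0 0 0 0;-1 0 0 0 0 0 0;-1 0 0 0 0 0 0;-1 0 0 0 0 0 0"}}

```text
time_s: 22.1
tcp_pos: [0.4373, 0.2026, 0.1103]
ee_rot: [-0.113, -3.139, 0.002]
wrist_force: [6.8, -3.9, -14.6]
opening: 0.0399
grasp_force: 30.0
```

>>> {"method": "play_rows", "body": {"commands": "-1 0 0 0 0 0 0;-1 0 0 0 0 0 0;-1 0 0 0 0 0 0;-1 0 0 0 0 0 0;-1 0 0 0 0 0 0;-1 0 0 0 0 0 0;-1 0 0 0 0 0 0;-1 0 0 0 0 0 0"}}

```text
time_s: 22.9
tcp_pos: [0.4373, 0.2026, 0.1103]
ee_rot: [-0.113, -3.139, 0.003]
wrist_force: [6.9, -4.9, -14.8]
opening: 0.0397
grasp_force: 30.0
```

>>> {"method": "play_rows", "body": {"commands": "-1 0 0 0.0005 0 0 0;-1 0 0 0.0005 0 0 0;-1 0 0 0.0005 0 0 0;-1 0 0 0.0005 0 0 0;-1 0 0 0.0005 0 0 0;-1 0 0 0.0005 0 0 0;-1 0 0 0.0005 0 0 0;-1 0 0 0.0005 0 0 0"}}

```text
time_s: 23.7
tcp_pos: [0.4373, 0.2027, 0.1081]
ee_rot: [-0.113, -3.139, 0.002]
wrist_force: [4.9, -6.2, -11.5]
opening: 0.04
grasp_force: 30.0
```

>>> {"method": "play_rows", "body": {"commands": "-1 0 0 0.0005 0 0 0;-1 0 0 0.0005 0 0 0;-1 0 0 0.0005 0 0 0;-1 0 0 0.0005 0 0 0;-1 0 0 0.0005 0 0 0;-1 0 0 0.0005 0 0 0;-1 0 0 0.0005 0 0 0;-1 0 0 0.0005 0 0 0"}}

```text
time_s: 24.5
tcp_pos: [0.4373, 0.2027, 0.106]
ee_rot: [-0.113, -3.139, 0.002]
wrist_force: [2.8, -5.7, -8.5]
opening: 0.04
grasp_force: 30.0
```

>>> {"method": "play_rows", "body": {"commands": "-1 0 0 0.0005 0 0 0;-1 0 0 0.0005 0 0 0;-1 0 0 0.0005 0 0 0;-1 0 0 0.0005 0 0 0;-1 0 0 0.0005 0 0 0;-1 0 0 0.0005 0 0 0;-1 0 0 0.0005 0 0 0;-1 0 0 0.0005 0 0 0"}}

```text
time_s: 25.3
tcp_pos: [0.4373, 0.2027, 0.104]
ee_rot: [-0.113, -3.139, 0.002]
wrist_force: [-0.4, -7.2, -1.3]
opening: 0.0399
grasp_force: 30.0
```

Pull is down to about 1 N and the stone is down. Release and lift away straight up.

>>> {"method": "play_rows", "body": {"commands": "-1 0 0 0 0 0 0;1 0 0 0 0 0 0;1 0 0 0 0 0 0;1 0 0 0 0 0 0;1 0 0 0 0 0 0;1 0 0 0 0 0 0;1 0 0 0 0 0 0;1 0 0 0 0 0 0"}}

```text
time_s: 26.1
tcp_pos: [0.4374, 0.2033, 0.1045]
ee_rot: [-0.113, -3.14, -0.0]
wrist_force: [-0.2, -0.4, -0.2]
opening: 0.0904
grasp_force: 0.0
```

>>> {"method": "play_rows", "body": {"commands": "1 0 0 -0.02 0 0 0;1 0 0 -0.04 0 0 0;1 0 0 -0.06 0 0 0;1 0 0 -0.06 0 0 0;1 0 0 -0.04 0 0 0;1 0 0 0 0 0 0;1 0 0 0 0 0 0;1 0 0 0 0 0 0"}}

```text
time_s: 26.9
tcp_pos: [0.4371, 0.2032, 0.2356]
ee_rot: [-0.112, -3.138, 0.001]
wrist_force: [-0.6, 1.2, -0.1]
opening: 0.0929
grasp_force: 0.0
```

Run:
```python
from h import *
from bench import ctrl
s=ctrl.sense();print(s["tcp_pos"],s["wrist_force"],s["opening"])
f=ctrl.grab_frame("side");im=f["pixels"][100:480,80:560,::-1];cv2.imwrite("pics/s7.png",cv2.resize(im,(740,586)))
```

```text
[0.43705532 0.20321594 0.23561939] [-0.5652725   1.18916257 -0.09166427] 0.0928710884177174
```

View pics/s7.png

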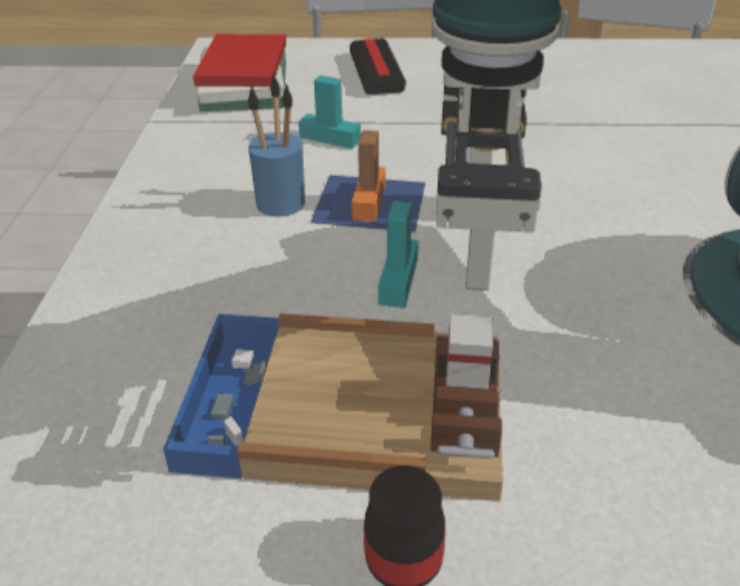

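The final view shows all five chips in the tray (about 235,400), the scraper upright on the pad (369,180), the seal stone down (469,350) and the gripper clear of everything.

```bash
python3 -c "
from bench import ctrl
print(ctrl.finish_job())"
```

```text
the job is handed in; nothing more can be done
None
```

The job is handed in (no verdict came back): all five chips are in the tray, the scraper stands upright near the middle of its pad, and the seal stone was pulled to about 14.8 N, held for 1.6 s, eased back down and let go.

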